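Lock the bayonet cover on the ink pot

TASK

Close the ink pot: pick up its cover by the grip bar, lower it so that its two lugs drop through the gaps in the pot's rim, press it down gently against the sprung plate inside, and turn it clockwise (seen from above) until the ramps have drawn it firmly tight. Do not force it at any point, let go of it when it is tight, and leave the other things on the table where they are.

Things in the scene. Friction and masses are not known exactly. Their poses are not given: they have to be found in the camera images.
- ink_pot: Round steel pot, 86 mm outside diameter, rim 75 mm high, on a dark foot (116 mm across, 6 mm thick) screwed to the table: it cannot move. Origin on its axis at the table top, z up, x towards one of the two gaps. Inside the open mouth runs a ledge flush with the rim: inner radius 30 mm, pot wall inside radius 38 mm.
- pot_gap (a point): Middle of one of two opposite gaps in the ledge (the other lies on the pot's -x side), at rim height, 34 mm from the axis; each is 34 degrees wide (18 mm at the ledge's inner edge). A dark upright rib outside the wall marks each gap.
- pot_mouth (a point): Centre of the mouth at rim height. Clockwise (from above) from each gap the ledge's underside is a ramp: 71 mm above the table at the gap, falling 4.0 mm per radian, up to a stop that a lug meets about 115 degrees from the gap.
- cover: Loose aluminium cover with a black grip bar, 58 mm high, about 0.35 kg (varies by 20 %), standing bar up. Origin at the centre of its underside, z up. Spigot 54 mm diameter, z 0 to 19 mm; flange 88 mm diameter, z 19 to 24 mm. Fits either way round. Metal on metal friction about 0.5. Locked, its flange hovers 1 to 7 mm over the rim without touching.
- cover_lug (a point): Top of one of the two lugs on the spigot, on the cover's +x side, 34 mm from its axis (the other is on the -x side). Lugs reach out to radius 36 mm, are 13 mm wide, z 3 to 8 mm of the cover.
- cover_grip (a point): Point to grip, 48 mm above the cover's underside, in the upright bar: 70 mm long along the cover's x (it points over the lugs), 14 mm thick along y, z 24 to 58 mm.
- follower: Sprung aluminium plate in the pot, 52 mm diameter, top face 64.5 to 68.5 mm above the table, different each time. The spigot rests on it. It sinks 6 mm, pushing back with 2 N at first and 7 N at the end, then it bottoms on hard rubber (90 N/mm). It must sink 1 to 5 mm before the lugs pass under the ledge; a push of 9 to 12 N is right for this and while turning. Over 50 N on plate or pot is forcing it.
- plate_top (a point): Centre of the plate's top face. After 25 to 80 degrees of turn (unknown, to be felt) the ramps wedge the cover on the bottomed plate. Up to there the turning moment hardly changes; then it rises within 5 to 12 degrees, by about 0.01 N m per N of clamping with the arm held still (more while turning). Tight: 12 N or more left after letting go; a rise of 0.25 to 0.35 N m is right. It then stays.
- mug: Green and white mug with handle, 78x116x101 mm, origin under its centre; a bystander.
- baren: Wooden rubbing disc with a knob, 108 mm diameter, 48 mm high, origin under its centre; a bystander.
- paste_pot: Small pot with a red screw cap, 58 mm diameter, 50 mm high, origin under its centre; a bystander.
- lino_cutter: Small gouge with a pear-shaped wooden handle, 96x30x27 mm, origin under its centre; a bystander lying between pot and cover.
- ink_tube: Pale ink tube, 45x146x30 mm, origin under its centre; a bystander.
Things that resemble listed ones, but are neither listed nor needed, are in the scene too. Leave any purple look-alike of the cover alone.

How it is judged:
By the outcome, as a careful person would: the job done as asked, in the order asked, and still so for the second after the job is handed in, with the robot touching nothing.
It also fails if it takes over 72 s, if anything falls off the work surface, if the arm or the gripper's body presses on something with over 40 N, if the wrist force passes 120 N, or if a joint passes its speed limit or range.

ROBOT

A 7-joint arm with a two-finger parallel gripper is mounted at the origin on the work surface; the furniture and walls round the work are solid. World frame = base frame: x ahead of the robot, y to its left, z up, the work surface at z = 0. Lengths are in m, angles in rad, forces in N, time in s.
With the tool pointing down it reaches from about 0.35 to 0.9 m from the base axis. Payload 19.9 kg.
Tool frame: the origin (TCP) lies on the centre line of the jaws, within the pads' length; the fingertips stand 22 mm ahead of it and the grasp point (between the pads) lies 3 mm ahead of it; z points along the fingers, y is the direction in which the jaws open and shut (so a half turn about z gives the same grasp; the last joint's range is limited). The gripper opens to 85 mm and grips with 20 to 120 N. Pads are 22 mm wide; open, the fingers measure 114 mm over their backs; the gripper's body (76 mm by 85 mm) begins 54 mm behind the grasp point. The pads swing forward as they close: fully open they stand 13 mm farther back than shut.
Start: joints at [-1.264, 0.417, -0.01, 1.614, 0.005, 1.111, -0.053], TCP at [0.213, 0.588, 0.253] pointing down, gripper open.
Joint ranges: [-2.81, 2.81], [-0.39, 2.02], [-1.27, 1.25], [0.06, 2.57], [-1.19, 4.33], [0.19, 2], [-2.82, 2.82]. Speed limits (rad/s): [1.89, 1.89, 2.39, 2.39, 3.01, 3.01, 3.01].

INTERFACE

Orientations are given as [roll, pitch, yaw] about the fixed x, y, z axes, in that order (R = Rz(yaw) Ry(pitch) Rx(roll)).
In Python, from rig import manip gives the robot as it stands.
- The arm moves only by the tool servo_tool, never from a script. Its argument "steps" is a list of rows, each an object with "gripper": the opening, from 0 (shut) to 1 (fully open); "offset": the shift along the tool's x, y, z in cm, a list of three; "dr": the turn, a rotation vector about the tool's x, y, z in rad, a list of three. In form: [{"gripper": gripper, "offset": [tx, ty, tz], "dr": [rx, ry, rz]}, ...]. A call has 1 to 20 rows; each row is the pose to reach, as a shift and turn from the pose commanded when the call began, along the tool's axes at that moment; what a row does not reach only later rows make up. A row lasts 1/10 s, in which the tool goes at most 50 mm and 8.59 degrees, less where a joint would pass 70% of its speed; a pose out of reach is approached as far as the arm can. A call with a gripper value outside its range is refused whole. The fingers move at their own pace and stop on an object; "newtons" is the grip in N (left out, the last holds). Time passes only in rows, so rows that repeat a pose let the fingers close. It gives the time, the measured TCP pose, the force and the opening at its end, in the units of the state.
- manip.state(): the state, without advancing time (a new reading comes with each control period).
- manip.snapshot(name): name is "side" or "top" or "wrist"; returns the picture (480x640x3 uint8, blue, green, red); there is no depth.
- manip.get_calibration(name): a dict with "intrinsics" (3x3 intrinsics, pixels), "dist_coeffs" ([k1, k2, p1, p2, k3] as OpenCV has them; the pictures are not rectified), "R" (3x3) and "t" (3): a world point X has camera coordinates R X + t; the wrist camera has in their place "hand_eye" (4x4, takes a point from camera to tool coordinates, whose origin is the TCP and whose axes are the flange's). Camera axes: x right, y down, z forward; pixel columns grow to the right and rows downward; lengths in m; the calibration is good to about 2 mm. A picture is of the moment at which its call begins: read the wrist's pose just before it. get_calibration takes no time and is no camera call.
- manip.hand_in(): hands the job in, once; it reports no verdict.
Trained networks look in the newest picture that a camera, given by its name, has taken for a name from the list of things; names that differ only in an ending like _2 or _b are one class to them, and where a whole thing is asked for, a point or a joint stands for the part that bears it (a point fixed in the world has none). Each returns a list of dicts, best first, with "conf" (0 to 1); they miss things now and then, are a little off and sometimes report something else, mostly with a low value. They report only what shows in the picture. A call takes as long as a camera call. They do not tell look-alikes from the thing itself.
- manip.regions_of(camera, thing): "region" (480x640 bool, what is visible of it) and "centre" ([column, row] in pixels, amid what is visible of it).
The state is a dict: "clock": time; "q": joint angles; "qd": joint speeds; "tau": joint torques, N m; "tool_pos": TCP position; "tcp_rot": TCP orientation; "contact_force": force on the tool from outside, world axes, zero at the start; "ft_torque": the same for the moment, N m; "opening": finger opening in m.
Only numpy, scipy, OpenCV 4.12 (cv2) and the standard library are available. Lean on these libraries where they do the work, as an engineer would, in place of code of your own. Each camera call takes 0.05 s, during which the arm holds its last target.

## Working session

There is one attempt and no reset: what is moved stays moved. The work goes in short steps, Python scripts to look and compute and a tool call to move; the robot and the scene stay as the last step left them, time stands still between calls to the robot, and variables do not carry over. Pictures are saved under pics/ and viewed, and the job is handed in when it is done.

Besides the shell and the picture viewer there is one more tool, called after ">>>" as name(argument=value, ...), one argument or row to a line, values as JSON. servo_tool: Moves the arm, as the interface text tells. Its arguments: {"type":"object","properties":{"steps":{"type":"array"},"newtons":{"type":"number"}},"required":["steps"]}

```bash
ls; mkdir -p pics
python3 - <<'E'
from rig import manip
import cv2,numpy as np
s=manip.state();print({k:np.round(v,3).tolist() for k,v in s.items()})
for n in("side","top","wrist"):
    im=manip.snapshot(n);cv2.imwrite(f"pics/{n}0.png",im)
    c=manip.get_calibration(n);print(n,{k:np.round(v,4).tolist() for k,v in c.items()})
print(manip.state()["clock"])
E
```

```text
pics
{'clock': 0.0, 'q': [-1.264, 0.418, -0.01, 1.614, 0.005, 1.111, -0.053], 'qd': [0.0, 0.001, -0.002, 0.001, -0.0, 0.001, -0.0], 'tau': [0.001, -86.446, 0.679, -43.491, 0.019, 0.007, -0.0], 'tool_pos': [0.213, 0.587, 0.253], 'tcp_rot': [-3.14, 0.0, 2.794], 'contact_force': [-0.327, 0.32, 0.713], 'ft_torque': [0.029, -0.003, 0.071], 'opening': 0.086}
side {'intrinsics': [[447.2067, 0.0, 323.9596], [0.0, 447.2067, 234.3267], [0.0, 0.0, 1.0]], 'dist_coeffs': [-0.0736, 0.0, 0.0, 0.0, 0.0], 'R': [[-0.9944, 0.1058, -0.0078], [0.095, 0.8546, -0.5105], [-0.0474, -0.5084, -0.8598]], 't': [0.6277, 0.0604, 1.235]}
top {'intrinsics': [[445.2131, 0.0, 318.8803], [0.0, 445.2131, 235.2203], [0.0, 0.0, 1.0]], 'dist_coeffs': [-0.0063, 0.0, 0.0, 0.0, 0.0], 'R': [[0.0272, -0.9995, 0.014], [-0.9953, -0.0284, -0.0929], [0.0933, -0.0115, -0.9956]], 't': [-0.1147, 0.6001, 1.3897]}
wrist {'intrinsics': [[347.3956, 0.0, 318.9519], [0.0, 347.3956, 242.4541], [0.0, 0.0, 1.0]], 'dist_coeffs': [-0.0392, 0.0, 0.0, 0.0, 0.0], 'hand_eye': [[-0.0006, -0.9601, -0.2798, 0.0716], [1.0, -0.0002, -0.0013, 0.0008], [0.0012, -0.2798, 0.9601, -0.1203], [0.0, 0.0, 0.0, 1.0]]}
0.15
```

View pics/side0.png

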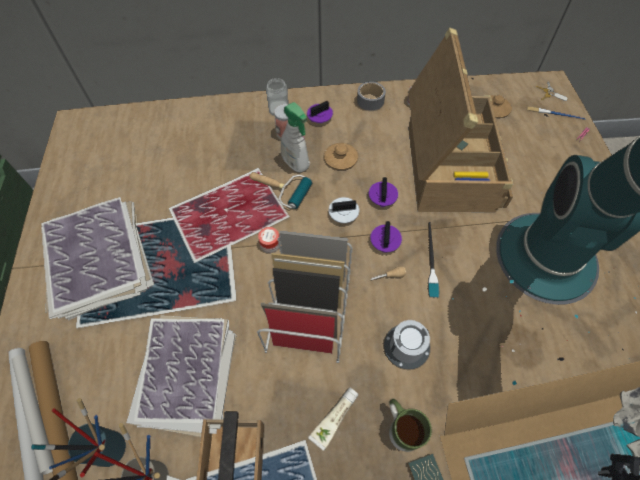

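View pics/top0.png

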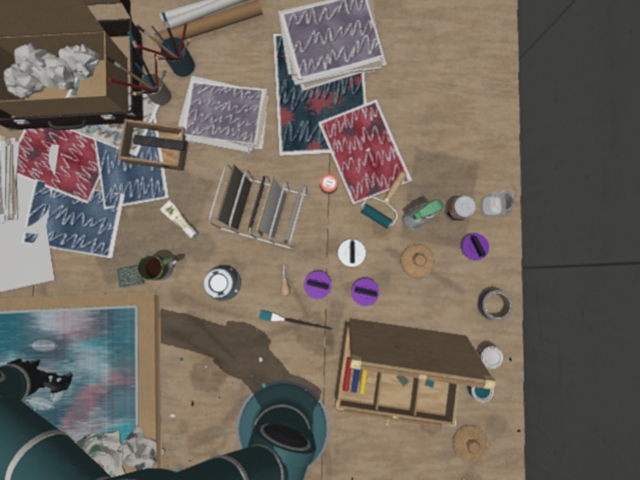

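View pics/wrist0.png

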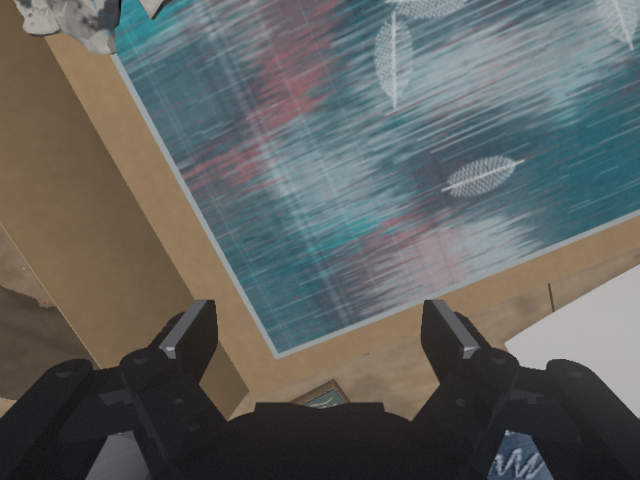

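Side and top views: candidates for the cover are the aluminium one (top 352,252 / side 343,210) and the purple look-alikes (top 318,284; 365,291; 476,246). I choose the aluminium one. The pot is at top (222,283) / side (409,340).

```bash
cat > h.py <<'E'
from rig import manip
import cv2,numpy as np
from scipy.spatial.transform import Rotation as Ro
def cal(n,st=None):
    c=manip.get_calibration(n);K=np.array(c["intrinsics"]);d=np.array(c["dist_coeffs"])
    if n=="wrist":
        T=np.array(c["hand_eye"]);Rt=Ro.from_euler('xyz',st["tcp_rot"]).as_matrix();p=np.array(st["tool_pos"])
        Rwc=Rt@T[:3,:3];C=Rt@T[:3,3]+p
        return K,d,Rwc.T,-Rwc.T@C
    return K,d,np.array(c["R"]),np.array(c["t"])
def ray(cm,px):
    K,d,R,t=cm
    u=cv2.undistortPoints(np.array([[px]],float),K,d)[0,0]
    return -R.T@t, R.T@np.array([u[0],u[1],1.])
def atz(cm,px,z):
    C,v=ray(cm,px);return C+v*(z-C[2])/v[2]
def proj(cm,X):
    K,d,R,t=cm
    return cv2.projectPoints(np.atleast_2d(np.array(X,float)),cv2.Rodrigues(R)[0],t,K,d)[0][:,0]
def tri(cms,pxs):
    A=np.zeros((3,3));b=np.zeros(3)
    for cm,p in zip(cms,pxs):
        C,v=ray(cm,p);v=v/np.linalg.norm(v);P=np.eye(3)-np.outer(v,v);A+=P;b+=P@C
    return np.linalg.solve(A,b)
def st(): 
    s=manip.state();return s
E
python3 - <<'E'
from h import *
for n in("side","top"):
    cm=cal(n)
    for th,z in(("cover",.03),("cover_grip",.048),("cover_lug",.008),("ink_pot",.06),("pot_gap",.075),("mug",.05),("baren",.02),("paste_pot",.03),("lino_cutter",.013),("ink_tube",.015)):
        for r in manip.regions_of(n,th)[:5]:
            c=r["centre"];print(n,th,round(r["conf"],2),np.round(c,1),r["region"].sum(),np.round(atz(cm,c,z),3))
t=cv2.imread("pics/top0.png");s=cv2.imread("pics/side0.png")
a=cv2.resize(t[225:325,180:280],(400,400),interpolation=2);b=cv2.resize(t[200:300,302:402],(400,400),interpolation=2)
cv2.imwrite("pics/ct.png",np.hstack([a,b]))
a=cv2.resize(s[295:385,365:455],(400,400),interpolation=2);b=cv2.resize(s[165:255,300:390],(400,400),interpolation=2)
cv2.imwrite("pics/cs.png",np.hstack([a,b]))
E
```

```text
side cover 0.96 [382.7 195.4] 607 [ 0.433 -0.234  0.03 ]
side cover 0.84 [343.3 212.6] 616 [ 0.556 -0.187  0.03 ]
side cover 0.67 [385.  237.1] 711 [ 0.451 -0.094  0.03 ]
side cover 0.63 [320.7 111. ] 417 [ 0.578 -0.599  0.03 ]
side cover_grip 0.94 [343.8 207.3] 591 [ 0.554 -0.193  0.048]
side cover_grip 0.78 [320.4 114.5] 399 [ 0.582 -0.565  0.048]
side cover_grip 0.69 [381.8 191.6] 592 [ 0.437 -0.235  0.048]
side cover_grip 0.64 [386.7 240.9] 695 [ 0.453 -0.072  0.048]
side cover_grip 0.44 [400.1 272.6] 158 [0.435 0.026 0.048]
side cover_lug 0.95 [341.  211.2] 616 [ 0.559 -0.207  0.008]
side cover_lug 0.84 [385.7 239.3] 675 [ 0.446 -0.099  0.008]
side cover_lug 0.63 [317.4 112.3] 413 [ 0.588 -0.617  0.008]
side cover_lug 0.57 [384.5 193.9] 623 [ 0.422 -0.255  0.008]
side ink_pot 0.97 [405.7 349.8] 1435 [0.462 0.232 0.06 ]
side pot_gap 0.71 [408.7 348.5] 1563 [0.458 0.233 0.075]
side mug 0.59 [404.9 428.2] 1510 [0.495 0.402 0.05 ]
side baren 0.83 [340.8 157.3] 720 [ 0.536 -0.4    0.02 ]
side paste_pot 0.88 [268.3 240.4] 456 [ 0.773 -0.119  0.03 ]
side lino_cutter 0.49 [399.3 270.6] 
[... 591 characters left out ...]
 -0.095  0.008]
top cover_lug 0.83 [477.9 243.1] 529 [ 0.594 -0.615  0.008]
top cover_lug 0.8 [364.1 291.4] 567 [ 0.429 -0.248  0.008]
top cover_lug 0.68 [348.9 252.3] 595 [ 0.552 -0.196  0.008]
top ink_pot 0.56 [228.4 282.1] 756 [0.447 0.177 0.06 ]
top pot_gap 0.87 [225.7 280.8] 857 [0.451 0.182 0.075]
top mug 0.73 [154.6 269.4] 799 [0.48  0.409 0.05 ]
top baren 0.71 [417.1 263.1] 897 [ 0.523 -0.414  0.02 ]
top baren 0.28 [230.2 280.2] 850 [0.453 0.179 0.02 ]
top paste_pot 0.57 [330.3 186.4] 296 [ 0.762 -0.13   0.03 ]
top lino_cutter 0.58 [287.  288.1] 98 [ 0.433 -0.001  0.013]
top lino_cutter 0.28 [218.1 282.3] 218 [0.445 0.218 0.013]
top ink_tube 0.72 [176.6 216.8] 427 [0.651 0.361 0.015]
```

View pics/ct.png

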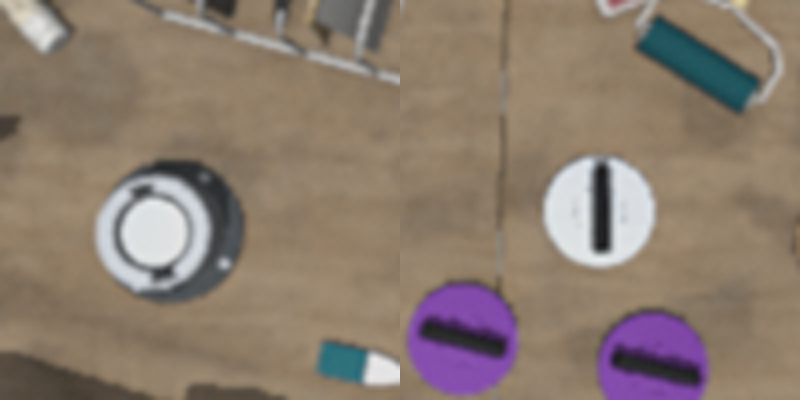

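View pics/cs.png

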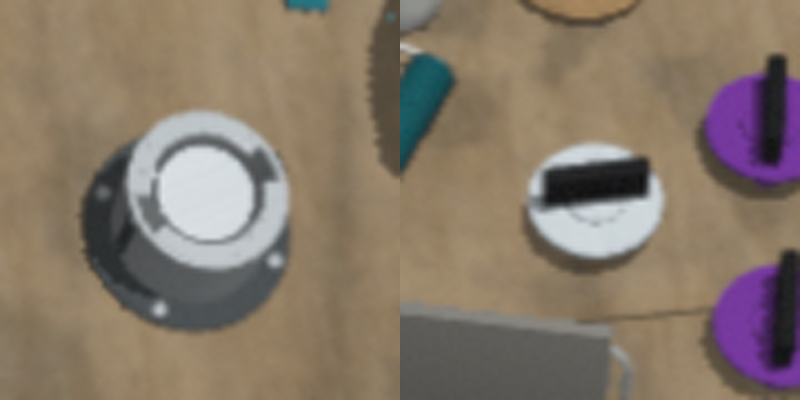

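Crops confirm: the white aluminium cover with its black bar is lone and roughly along world x; the pot shows two gaps. I'll move over the pot for a close look on the way.

>>> servo_tool(
  steps=[
    {"gripper": 1,"offset": [-36,-29.5,0],"dr": [0,0,-0.35]},
    {"gripper": 1,"offset": [-36,-29.5,0],"dr": [0,0,-0.35]},
    {"gripper": 1,"offset": [-36,-29.5,0],"dr": [0,0,-0.35]},
    {"gripper": 1,"offset": [-36,-29.5,0],"dr": [0,0,-0.35]},
    {"gripper": 1,"offset": [-36,-29.5,0],"dr": [0,0,-0.35]},
    {"gripper": 1,"offset": [-36,-29.5,0],"dr": [0,0,-0.35]},
    {"gripper": 1,"offset": [-36,-29.5,0],"dr": [0,0,-0.35]},
    {"gripper": 1,"offset": [-36,-29.5,0],"dr": [0,0,-0.35]},
    {"gripper": 1,"offset": [-36,-29.5,0],"dr": [0,0,-0.35]},
    {"gripper": 1,"offset": [-36,-29.5,0],"dr": [0,0,-0.35]},
    {"gripper": 1,"offset": [-36,-29.5,0],"dr": [0,0,-0.35]},
    {"gripper": 1,"offset": [-36,-29.5,0],"dr": [0,0,-0.35]},
    {"gripper": 1,"offset": [-36,-29.5,0],"dr": [0,0,-0.35]},
  ],
)

```text
clock: 2.45
tool_pos: [0.4504, 0.1887, 0.2533]
tcp_rot: [3.141, -0.0, -3.138]
contact_force: [0.2, -0.1, 0.1]
opening: 0.0853
```

Run:
```python
from h import *
import json
s=st();print(np.round(s["q"],3))
im=manip.snapshot("wrist");cv2.imwrite("pics/w1.png",im)
json.dump({k:list(s[k]) for k in("tool_pos","tcp_rot")},open("w1.json","w"))
```

```text
[-0.622  0.172  0.182  1.95  -0.036  1.023  1.15 ]
```

View pics/w1.png

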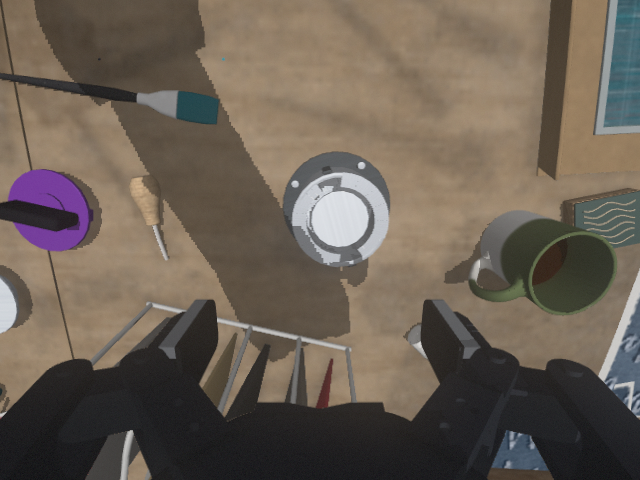

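Run:
```python
from h import *
im=cv2.imread("pics/w1.png")
cv2.imwrite("pics/w1c.png",cv2.resize(im[145:275,275:405],(585,585),interpolation=cv2.INTER_CUBIC))
```

```text
(no output)
```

View pics/w1c.png

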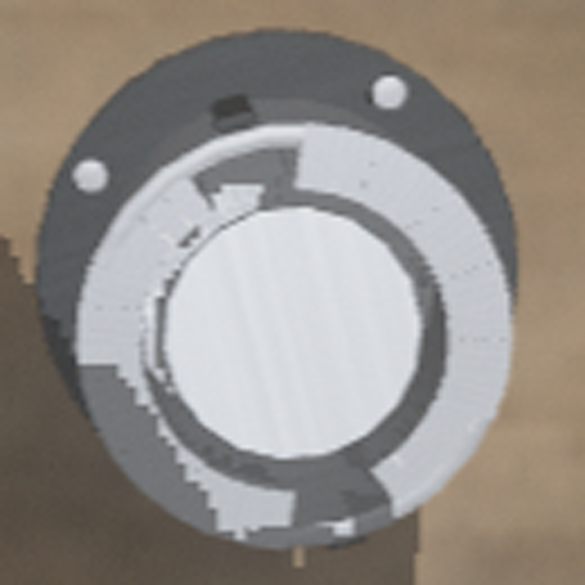

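Run:
```python
from h import *
import json
s=json.load(open("w1.json"));cm=cal("wrist",s)
f=lambda p:atz(cm,(275+(p[0]+.5)/4.5-.5,145+(p[1]+.5)/4.5-.5),.075)[:2]
O=np.array([f(p) for p in[(77,340),(514,330),(490,430),(450,210),(105,230),(100,430),(300,548),(400,520),(200,520),(302,127)]])
A=np.c_[2*O,np.ones(len(O))];x=np.linalg.lstsq(A,(O**2).sum(1),rcond=None)[0];c=x[:2];print("outer",c,np.sqrt(x[2]+c@c))
print(np.hypot(*(O-c).T))
I=np.array([f(p) for p in[(447,330),(298,188),(372,468),(292,490),(410,240)]])
print(np.hypot(*(I-c).T))
for n,p in dict(tl=(195,182),tl2=(210,205),tr=(303,148),tr2=(298,188),bl=(295,490),bl2=(292,530),br=(372,468),br2=(392,515)).items():
    v=f(p)-c;print(n,np.round(np.hypot(*v)*1e3,1),np.degrees(np.arctan2(v[1],v[0])).round(1))
# follow plate circle
g=lambda p,z:atz(cm,(275+(p[0]+.5)/4.5-.5,145+(p[1]+.5)/4.5-.5),z)[:2]
for z in(.0645,.0665,.0685):
    P=np.array([g(p,z) for p in[(166,330),(420,330),(290,207),(295,459)]]);print(z,P.mean(0),np.hypot(*(P-P.mean(0)).T))
# overlay for check
def ov(c,gam):
    im=cv2.imread("pics/w1.png")[145:275,275:405];im=cv2.resize(im,(585,585),interpolation=cv2.INTER_CUBIC)
    def dr(X,col):
        q=(proj(cm,X)-[275,145]+.5)*4.5-.5;cv2.polylines(im,[q.round().astype(int)],False,col,1)
    th=np.linspace(0,2*np.pi,100)
    for r,col in((.043,(0,0,255)),(.030,(0,255,0)),(.038,(255,0,0))): dr(np.c_[c[0]+r*np.cos(th),c[1]+r*np.sin(th),0*th+.075],col)
    dr(np.c_[c[0]+.058*np.cos(th),c[1]+.058*np.sin(th),0*th+.006],(0,255,255))
    for k in(0,np.pi):
        for e in(-17,17):
            a=gam+k+np.radians(e);dr(np.array([[c[0]+r*np.cos(a),c[1]+r*np.sin(a),.075] for r in(.03,.038)]),(255,0,255))
    cv2.imwrite("pics/ov1.png",im)
import sys
np.save("c.npy",c);ov(c,np.radians(18))
```

```text
outer [0.44663745 0.20768018] 0.04199945660460288
[0.04238656 0.04308259 0.04288536 0.03963793 0.04300546 0.04187852
 0.04210667 0.04227125 0.04044851 0.04215804]
[0.03002425 0.03069926 0.02976248 0.02967935 0.03024929]
tl 37.2 -148.6
tl2 32.0 -148.9
tr 38.2 178.5
tr2 30.7 179.6
bl 29.7 1.6
bl2 38.2 0.6
br 29.8 32.9
br2 40.5 30.5
0.0645 [0.44638475 0.20807692] [0.025615   0.0256927  0.02542658 0.02662897]
0.0665 [0.44594972 0.207956  ] [0.02544928 0.02552647 0.02526208 0.02645669]
0.0685 [0.44551469 0.20783508] [0.02528356 0.02536025 0.02509757 0.02628441]
```

View pics/ov1.png

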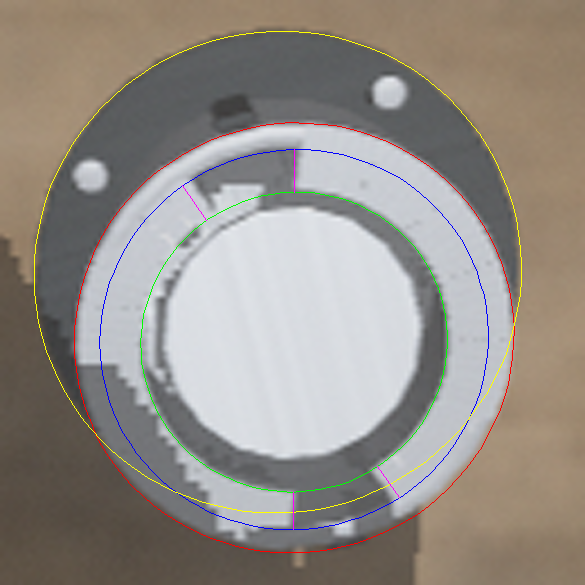

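Overlay fits: pot axis (0.4466, 0.2077), gaps at about 16° world. Now over the cover at the same height.

>>> servo_tool(
  steps=[
    {"gripper": 1,"offset": [-10.2,-38.6,0],"dr": [0,0,0]},
    {"gripper": 1,"offset": [-10.2,-38.6,0],"dr": [0,0,0]},
    {"gripper": 1,"offset": [-10.2,-38.6,0],"dr": [0,0,0]},
    {"gripper": 1,"offset": [-10.2,-38.6,0],"dr": [0,0,0]},
    {"gripper": 1,"offset": [-10.2,-38.6,0],"dr": [0,0,0]},
    {"gripper": 1,"offset": [-10.2,-38.6,0],"dr": [0,0,0]},
    {"gripper": 1,"offset": [-10.2,-38.6,0],"dr": [0,0,0]},
    {"gripper": 1,"offset": [-10.2,-38.6,0],"dr": [0,0,0]},
    {"gripper": 1,"offset": [-10.2,-38.6,0],"dr": [0,0,0]},
    {"gripper": 1,"offset": [-10.2,-38.6,0],"dr": [0,0,0]},
    {"gripper": 1,"offset": [-10.2,-38.6,0],"dr": [0,0,0]},
  ],
)

```text
clock: 3.6
tool_pos: [0.554, -0.1966, 0.2531]
tcp_rot: [3.141, -0.0, -3.137]
contact_force: [0.1, 1.3, -0.5]
opening: 0.0854
```

Run:
```python
from h import *
import json
s=st();print(np.round(s["q"],3),s["tool_pos"],s["clock"])
im=manip.snapshot("wrist");cv2.imwrite("pics/w2.png",im)
json.dump({k:list(s[k]) for k in("tool_pos","tcp_rot")},open("w2.json","w"))
```

```text
[-0.045  0.373  0.426  1.721 -0.172  1.084  2.011] [ 0.55398912 -0.19660171  0.2531221 ] 3.6
```

View pics/w2.png

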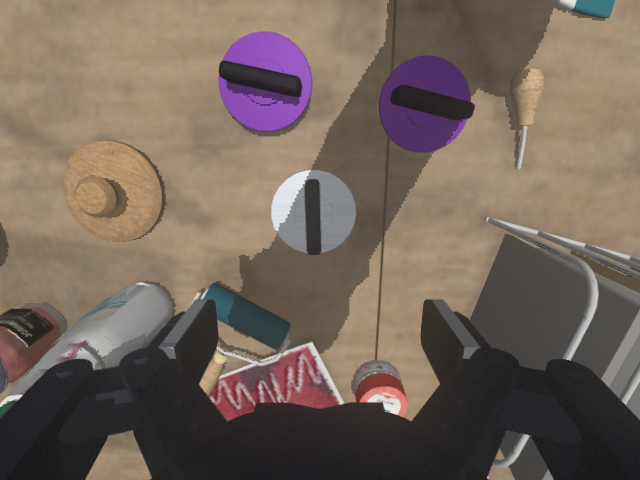

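Run:
```python
from h import *
im=cv2.imread("pics/w2.png")
cv2.imwrite("pics/w2c.png",cv2.resize(im[155:270,255:370],(690,690),interpolation=cv2.INTER_CUBIC)[:600])
```

```text
(no output)
```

View pics/w2c.png

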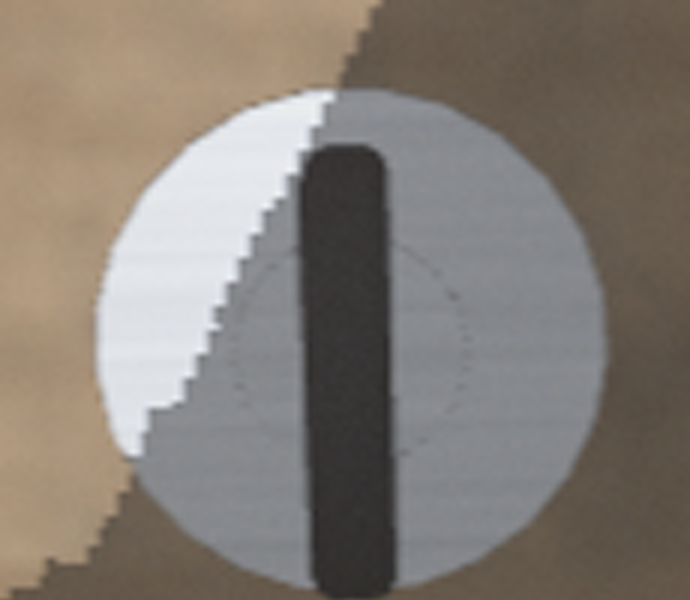

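Run:
```python
from h import *
import json
s=json.load(open("w2.json"));cm=cal("wrist",s)
f=lambda p,z:atz(cm,(255+(p[0]+.5)/6-.5,155+(p[1]+.5)/6-.5),z)[:2]
P=np.array([f(p,.024) for p in[(95,340),(607,340),(351,88),(350,592)]]);c=P.mean(0);print(c,np.hypot(*(P-c).T))
a,b=f((343,145),.058),f((354,600),.058);print(a,b,(a+b)/2,np.linalg.norm(a-b),np.degrees(np.arctan2(*(b-a)[::-1])))
l=(f((302,240),.058),f((308,500),.058));print(np.degrees(np.arctan2(*(l[1]-l[0])[::-1])))
l=(f((387,240),.058),f((394,500),.058));print(np.degrees(np.arctan2(*(l[1]-l[0])[::-1])), np.linalg.norm(f((302,240),.058)-f((387,240),.058)))
t=cal("top");si=cal("side")
# compare with top/side for pot & cover: plate centre and flange
for nm,cm2,px in(("top",t,(302+(599-400)/4,200+211/4)),):print(nm,atz(cm2,px,.024))
print("pot top",atz(t,(180+154/4,225+231/4),.0665))
print("pot side",atz(si,(365+206/400*90,295+193/400*90),.0665))
print("cover side flange",atz(si,(300+(596-400)/400*90,165+201/400*90),.024))
```

```text
[ 0.55187264 -0.20200511] [0.04356767 0.04365136 0.04290474 0.0443647 ]
[ 0.51483124 -0.20253868] [ 0.58653502 -0.20093293] [ 0.55068313 -0.20173581] 0.07172175433042564 1.2828857103745253
0.8950932287774422
1.753170749873496 0.01289228846121532
top [ 0.55036969 -0.20429049  0.024     ]
pot top [0.44465388 0.20576447 0.0665    ]
pot side [0.44487837 0.20784259 0.0665    ]
cover side flange [ 0.55147759 -0.19900297  0.024     ]
```

>>> servo_tool(
  steps=[
    {"gripper": 1,"offset": [0.25,-0.52,5],"dr": [0,0,-0.018]},
    {"gripper": 1,"offset": [0.25,-0.52,10],"dr": [0,0,-0.018]},
    {"gripper": 1,"offset": [0.25,-0.52,14],"dr": [0,0,-0.018]},
    {"gripper": 1,"offset": [0.25,-0.52,17],"dr": [0,0,-0.018]},
    {"gripper": 1,"offset": [0.25,-0.52,19],"dr": [0,0,-0.018]},
    {"gripper": 1,"offset": [0.25,-0.52,20.2],"dr": [0,0,-0.018]},
    {"gripper": 1,"offset": [0.25,-0.52,20.2],"dr": [0,0,-0.018]},
  ],
)

```text
clock: 4.35
tool_pos: [0.5509, -0.2024, 0.0504]
tcp_rot: [3.141, -0.002, -3.12]
contact_force: [-0.0, 0.5, 0.4]
opening: 0.085
```

Run:
```python
from h import *
s=st();print({k:np.round(v,4).tolist() for k,v in s.items()})
im=manip.snapshot("wrist");cv2.imwrite("pics/w3.png",im)
```

```text
{'clock': 4.35, 'q': [0.0457, 0.6389, 0.3323, 1.8509, -0.3056, 0.7035, 2.1447], 'qd': [-0.0015, -0.0363, 0.0182, -0.021, 0.0094, 0.0261, -0.0076], 'tau': [0.383, -87.2941, 9.7791, -29.3874, -0.2682, -0.7495, 0.217], 'tool_pos': [0.5509, -0.2024, 0.0504], 'tcp_rot': [3.1409, -0.0016, -3.1201], 'contact_force': [-0.0371, 0.4667, 0.4144], 'ft_torque': [-0.0389, -0.0315, 0.0315], 'opening': 0.085}
```

View pics/w3.png

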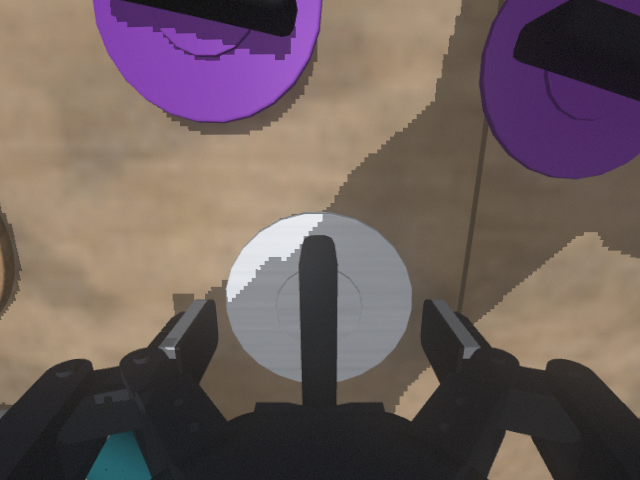

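The bar stands centred between the fingers (column 319). Closing.

>>> servo_tool(
  steps=[
    {"gripper": 0,"offset": [0,0,0],"dr": [0,0,0]},
    {"gripper": 0,"offset": [0,0,0],"dr": [0,0,0]},
    {"gripper": 0,"offset": [0,0,0],"dr": [0,0,0]},
    {"gripper": 0,"offset": [0,0,0],"dr": [0,0,0]},
    {"gripper": 0,"offset": [0,0,0],"dr": [0,0,0]},
    {"gripper": 0,"offset": [0,0,0],"dr": [0,0,0]},
    {"gripper": 0,"offset": [0,0,0],"dr": [0,0,0]},
    {"gripper": 0,"offset": [0,0,0],"dr": [0,0,0]},
    {"gripper": 0,"offset": [0,0,0],"dr": [0,0,0]},
    {"gripper": 0,"offset": [0,0,0],"dr": [0,0,0]},
  ],
  newtons=100,
)

```text
clock: 5.4
tool_pos: [0.5515, -0.2035, 0.0517]
tcp_rot: [-3.141, 0.001, -3.121]
contact_force: [-0.9, 0.6, 5.5]
opening: 0.0124
```

Run:
```python
from h import *
import json
s=st();print({k:np.round(v,4).tolist() for k,v in s.items()})
im=manip.snapshot("wrist");cv2.imwrite("pics/w4.png",im)
json.dump({k:list(s[k]) for k in("tool_pos","tcp_rot")},open("w4.json","w"))
```

```text
{'clock': 5.4, 'q': [0.0466, 0.6373, 0.3333, 1.8499, -0.3055, 0.704, 2.1448], 'qd': [0.0003, 0.0013, 0.0002, 0.0008, 0.0009, 0.0003, -0.0002], 'tau': [0.1915, -86.7155, 9.9389, -29.0908, -0.0174, -0.4058, 0.0189], 'tool_pos': [0.5515, -0.2035, 0.0517], 'tcp_rot': [-3.1414, 0.0005, -3.1214], 'contact_force': [-0.8521, 0.5925, 5.4652], 'ft_torque': [0.078, 0.2198, -0.0518], 'opening': 0.0124}
```

View pics/w4.png

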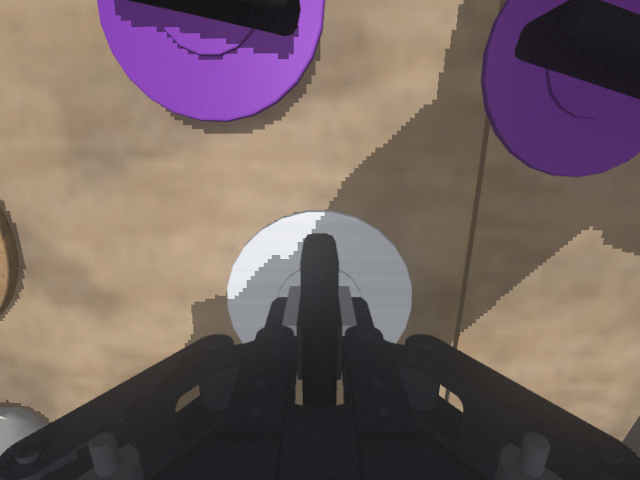

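Run:
```python
from h import *
import json
s=json.load(open("w4.json"));cm=cal("wrist",s)
p=s["tool_pos"]
print("bar tip",atz(cm,(320,234),.058)-p, "flange near",atz(cm,(320,210.5),.024)-p,"L",atz(cm,(227,297),.024)-p,"R",atz(cm,(412,297),.024)-p)
```

```text
bar tip [-0.04106883  0.00039159  0.00627783] flange near [-0.04256101  0.00040724 -0.02772217] L [-0.00076271 -0.0421902  -0.02772217] R [-0.00252023  0.04418196 -0.02772217]
```

>>> servo_tool(
  steps=[
    {"gripper": 0,"offset": [0,0,-1],"dr": [0,0,0]},
    {"gripper": 0,"offset": [0,0,-3],"dr": [0,0,0]},
    {"gripper": 0,"offset": [0,0,-7],"dr": [0,0,0]},
    {"gripper": 0,"offset": [0,0,-11],"dr": [0,0,0]},
    {"gripper": 0,"offset": [0,0,-15],"dr": [0,0,0]},
    {"gripper": 0,"offset": [0,0,-15],"dr": [0,0,0]},
    {"gripper": 0,"offset": [0,0,-15],"dr": [0,0,0]},
  ],
)

```text
clock: 6.15
tool_pos: [0.5512, -0.2033, 0.2019]
tcp_rot: [-3.142, 0.001, -3.121]
contact_force: [-1.7, -0.5, -5.2]
opening: 0.0124
```

Run:
```python
from h import *
s=st();print({k:np.round(v,4).tolist() for k,v in s.items()})
im=manip.snapshot("wrist");cv2.imwrite("pics/w5.png",im)
```

```text
{'clock': 6.15, 'q': [-0.0225, 0.4284, 0.4167, 1.7724, -0.2041, 0.9822, 2.0656], 'qd': [0.0046, 0.0375, -0.0132, 0.026, -0.0032, -0.0109, 0.0049], 'tau': [0.0872, -85.6674, 10.1827, -43.8317, 0.1687, 0.2492, -0.0999], 'tool_pos': [0.5512, -0.2033, 0.2019], 'tcp_rot': [-3.1416, 0.0011, -3.1213], 'contact_force': [-1.678, -0.5394, -5.2078], 'ft_torque': [-0.0128, -0.0465, -0.0096], 'opening': 0.0124}
```

View pics/w5.png

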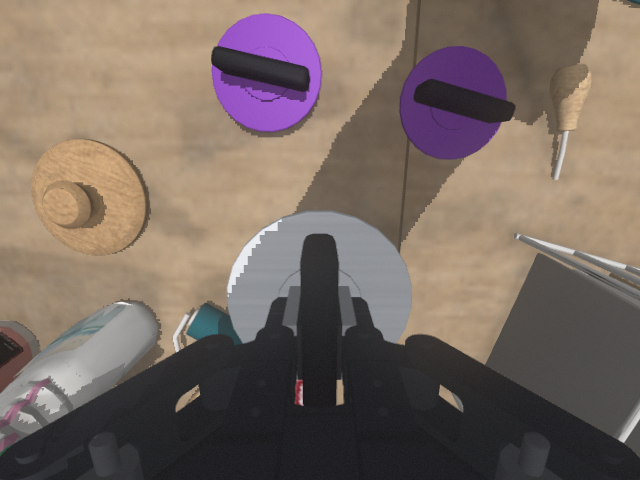

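The cover is held and lifted. Carrying it over the pot.

>>> servo_tool(
  steps=[
    {"gripper": 0,"offset": [9.75,41.2,0],"dr": [0,0,-0.26]},
    {"gripper": 0,"offset": [9.75,41.2,0],"dr": [0,0,-0.26]},
    {"gripper": 0,"offset": [9.75,41.2,0],"dr": [0,0,-0.26]},
    {"gripper": 0,"offset": [9.75,41.2,0],"dr": [0,0,-0.26]},
    {"gripper": 0,"offset": [9.75,41.2,0],"dr": [0,0,-0.26]},
    {"gripper": 0,"offset": [9.75,41.2,0],"dr": [0,0,-0.26]},
    {"gripper": 0,"offset": [9.75,41.2,0],"dr": [0,0,-0.26]},
    {"gripper": 0,"offset": [9.75,41.2,0],"dr": [0,0,-0.26]},
    {"gripper": 0,"offset": [9.75,41.2,0],"dr": [0,0,-0.26]},
    {"gripper": 0,"offset": [9.75,41.2,0],"dr": [0,0,-0.26]},
    {"gripper": 0,"offset": [9.75,41.2,0],"dr": [0,0,-0.26]},
    {"gripper": 0,"offset": [9.75,41.2,3],"dr": [0,0,-0.26]},
    {"gripper": 0,"offset": [9.75,41.2,5],"dr": [0,0,-0.26]},
    {"gripper": 0,"offset": [9.75,41.2,5],"dr": [0,0,-0.26]},
    {"gripper": 0,"offset": [9.75,41.2,5],"dr": [0,0,-0.26]},
  ],
)

```text
clock: 7.7
tool_pos: [0.4456, 0.2055, 0.1513]
tcp_rot: [-3.141, -0.001, -2.863]
contact_force: [0.3, -0.3, -3.8]
opening: 0.0124
```

Run:
```python
from h import *
import json
s=st();print({k:np.round(v,4).tolist() for k,v in s.items()})
im=manip.snapshot("wrist");cv2.imwrite("pics/w6.png",im)
json.dump({k:list(s[k]) for k in("tool_pos","tcp_rot")},open("w6.json","w"))
cv2.imwrite("pics/s6.png",cv2.resize(manip.snapshot("side")[270:390,340:480],(700,600),interpolation=2))
```

```text
{'clock': 7.7, 'q': [-0.6382, 0.3161, 0.1672, 2.038, -0.072, 0.7941, 1.4211], 'qd': [-0.0035, -0.0215, 0.0, -0.0162, 0.0002, 0.0013, -0.0016], 'tau': [0.0549, -65.3924, 2.8515, -34.1826, -0.0335, -0.1898, 0.0571], 'tool_pos': [0.4456, 0.2055, 0.1513], 'tcp_rot': [-3.1409, -0.0011, -2.8628], 'contact_force': [0.3345, -0.2668, -3.8224], 'ft_torque': [0.0239, -0.0542, -0.0494], 'opening': 0.0124}
```

View pics/w6.png

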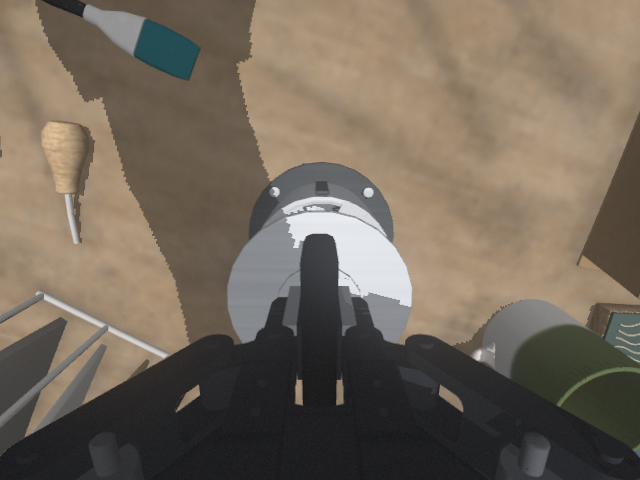

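View pics/s6.png

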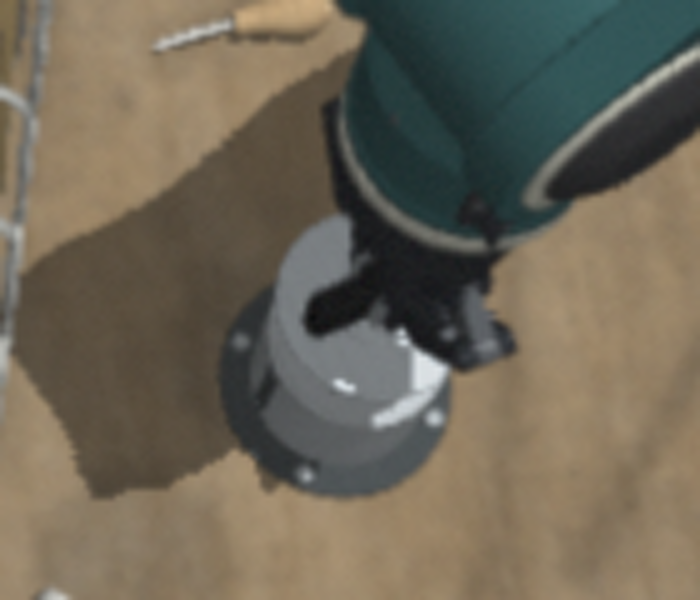

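Run:
```python
from h import *
import json
s=json.load(open("w6.json"));cm=cal("wrist",s);p=np.array(s["tool_pos"])
R=Ro.from_euler('xyz',s["tcp_rot"]).as_matrix()
t=lambda px,z:np.round(1e3*(R.T@(atz(cm,px,z)-p)),1)
print("foot near",t((321,162.5),.006),"L",t((249.5,227),.006),"R",t((393,227),.006))
print("flange near",t((320,210.5),p[2]-.0277),"LR",t((227.5,297),p[2]-.0277),t((412,297),p[2]-.0277))
print("rim near",t((321,197),.075))
print("rib",t((321.5,188),.06))
```

```text
foot near [ 56.    2.2 145.4] L [  6.5 -54.  145.4] R [  6.5  59.  145.3]
flange near [42.3  1.3 27.7] LR [  1.4 -41.9  27.7] [ 1.4 44.3 27.7]
rim near [40.7  2.  76.4]
rib [43.9  2.3 91.4]
```

>>> servo_tool(
  steps=[
    {"gripper": 0,"offset": [-0.05,0.1,1.0],"dr": [0,0,0]},
    {"gripper": 0,"offset": [-0.05,0.1,2.0],"dr": [0,0,0]},
    {"gripper": 0,"offset": [-0.05,0.1,2.5],"dr": [0,0,0]},
    {"gripper": 0,"offset": [-0.05,0.1,2.7],"dr": [0,0,0]},
    {"gripper": 0,"offset": [-0.05,0.1,2.8],"dr": [0,0,0]},
    {"gripper": 0,"offset": [-0.05,0.1,2.85],"dr": [0,0,0]},
    {"gripper": 0,"offset": [-0.05,0.1,2.9],"dr": [0,0,0]},
    {"gripper": 0,"offset": [-0.05,0.1,2.9],"dr": [0,0,0]},
  ],
)

```text
clock: 8.6
tool_pos: [0.4458, 0.2076, 0.1224]
tcp_rot: [-3.142, 0.0, -2.861]
contact_force: [-0.4, -0.0, -4.9]
opening: 0.0124
```

>>> servo_tool(
  steps=[
    {"gripper": 0,"offset": [0,-0.06,0.1],"dr": [0,0,0]},
    {"gripper": 0,"offset": [0,-0.06,0.15],"dr": [0,0,0]},
    {"gripper": 0,"offset": [0,-0.06,0.2],"dr": [0,0,0]},
    {"gripper": 0,"offset": [0,-0.06,0.2],"dr": [0,0,0]},
  ],
)

```text
clock: 9.0
tool_pos: [0.4458, 0.207, 0.1202]
tcp_rot: [-3.141, -0.0, -2.861]
contact_force: [-1.0, -0.9, -3.6]
opening: 0.0127
```

Run:
```python
from h import *
s=st();print({k:np.round(v,4).tolist() for k,v in s.items() if k in("tool_pos","tcp_rot","contact_force","ft_torque","qd")})
```

```text
{'qd': [-0.0001, -0.0014, 0.0006, 0.0003, 0.0028, 0.003, 0.0018], 'tool_pos': [0.4458, 0.207, 0.1202], 'tcp_rot': [-3.1415, -0.0001, -2.8613], 'contact_force': [-0.9755, -0.9151, -3.65], 'ft_torque': [-0.0091, -0.0219, 0.0142]}
```

>>> servo_tool(
  steps=[
    {"gripper": 0,"offset": [0,0,0.05],"dr": [0,0,0]},
    {"gripper": 0,"offset": [0,0,0.1],"dr": [0,0,0]},
    {"gripper": 0,"offset": [0,0,0.15],"dr": [0,0,0]},
    {"gripper": 0,"offset": [0,0,0.2],"dr": [0,0,0]},
    {"gripper": 0,"offset": [0,0,0.2],"dr": [0,0,0]},
  ],
)

```text
clock: 9.5
tool_pos: [0.4459, 0.207, 0.1183]
tcp_rot: [-3.142, 0.0, -2.861]
contact_force: [-0.0, 0.4, 0.1]
opening: 0.0125
```

>>> servo_tool(
  steps=[
    {"gripper": 0,"offset": [0,0,0.05],"dr": [0,0,0]},
    {"gripper": 0,"offset": [0,0,0.1],"dr": [0,0,0]},
    {"gripper": 0,"offset": [0,0,0.15],"dr": [0,0,0]},
    {"gripper": 0,"offset": [0,0,0.2],"dr": [0,0,0]},
    {"gripper": 0,"offset": [0,0,0.2],"dr": [0,0,0]},
  ],
)

```text
clock: 10.0
tool_pos: [0.4459, 0.207, 0.1163]
tcp_rot: [-3.142, 0.0, -2.861]
contact_force: [0.4, -0.1, 0.3]
opening: 0.0124
```

>>> servo_tool(
  steps=[
    {"gripper": 0,"offset": [0,0,0.05],"dr": [0,0,0]},
    {"gripper": 0,"offset": [0,0,0.1],"dr": [0,0,0]},
    {"gripper": 0,"offset": [0,0,0.15],"dr": [0,0,0]},
    {"gripper": 0,"offset": [0,0,0.15],"dr": [0,0,0]},
    {"gripper": 0,"offset": [0,0,0.15],"dr": [0,0,0]},
  ],
)

```text
clock: 10.5
tool_pos: [0.4459, 0.207, 0.1148]
tcp_rot: [-3.142, 0.0, -2.861]
contact_force: [-0.7, -0.6, 1.4]
opening: 0.0123
```

Run:
```python
from h import *
s=st();print({k:np.round(v,4).tolist() for k,v in s.items() if k in("tool_pos","tcp_rot","contact_force","ft_torque","qd","tau")})
```

```text
{'qd': [0.0009, -0.0013, 0.001, -0.0011, 0.001, 0.0025, -0.0001], 'tau': [0.0351, -68.8562, 3.2486, -31.2823, 0.0073, -0.1199, 0.0012], 'tool_pos': [0.4459, 0.207, 0.1148], 'tcp_rot': [-3.1415, 0.0001, -2.8614], 'contact_force': [-0.7456, -0.564, 1.3522], 'ft_torque': [-0.0085, 0.0838, -0.0087]}
```

>>> servo_tool(
  steps=[
    {"gripper": 0,"offset": [0,0,0.04],"dr": [0,0,0]},
    {"gripper": 0,"offset": [0,0,0.08],"dr": [0,0,0]},
    {"gripper": 0,"offset": [0,0,0.08],"dr": [0,0,0]},
    {"gripper": 0,"offset": [0,0,0.08],"dr": [0,0,0]},
  ],
)

```text
clock: 10.9
tool_pos: [0.4459, 0.207, 0.114]
tcp_rot: [-3.142, 0.0, -2.861]
contact_force: [-0.7, 0.8, 2.3]
opening: 0.0123
```

>>> servo_tool(
  steps=[
    {"gripper": 0,"offset": [0,0,0.03],"dr": [0,0,0]},
    {"gripper": 0,"offset": [0,0,0.06],"dr": [0,0,0]},
    {"gripper": 0,"offset": [0,0,0.06],"dr": [0,0,0]},
    {"gripper": 0,"offset": [0,0,0.06],"dr": [0,0,0]},
  ],
)

```text
clock: 11.3
tool_pos: [0.4459, 0.2071, 0.1136]
tcp_rot: [3.142, 0.0, -2.861]
contact_force: [-1.4, -1.2, 6.6]
opening: 0.0124
```

Plate found at about z 68 mm, now bottomed with ~10.5 N push. Starting the turn.

>>> servo_tool(
  steps=[
    {"gripper": 0,"offset": [0,0,0],"dr": [0,0,0.05]},
    {"gripper": 0,"offset": [0,0,0],"dr": [0,0,0.1]},
    {"gripper": 0,"offset": [0,0,0],"dr": [0,0,0.15]},
    {"gripper": 0,"offset": [0,0,0],"dr": [0,0,0.2]},
    {"gripper": 0,"offset": [0,0,0],"dr": [0,0,0.2]},
    {"gripper": 0,"offset": [0,0,0],"dr": [0,0,0.2]},
  ],
)

```text
clock: 11.9
tool_pos: [0.4457, 0.2072, 0.1136]
tcp_rot: [3.142, -0.0, -3.061]
contact_force: [-2.9, 0.0, 7.1]
opening: 0.0127
```

```bash
cat > r.py <<'E'
from h import *
s=st();print({k:np.round(v,4).tolist() for k,v in s.items() if k in("clock","tool_pos","tcp_rot","contact_force","ft_torque")}, "yawdeg",np.degrees(s["tcp_rot"][2]).round(2),"q7",round(s["q"][6],3),"tau7",round(s["tau"][6],3))
E
python3 r.py
```

```text
{'clock': 11.9, 'tool_pos': [0.4457, 0.2072, 0.1136], 'tcp_rot': [3.1415, -0.0001, -3.0614], 'contact_force': [-2.8645, 0.0372, 7.0921], 'ft_torque': [0.0148, 0.5202, -0.0388]} yawdeg -175.41 q7 1.258 tau7 -0.044
```

>>> servo_tool(
  steps=[
    {"gripper": 0,"offset": [0,0,0],"dr": [0,0,0.05]},
    {"gripper": 0,"offset": [0,0,0],"dr": [0,0,0.1]},
    {"gripper": 0,"offset": [0,0,0],"dr": [0,0,0.1]},
  ],
)

```text
clock: 12.2
tool_pos: [0.4458, 0.2072, 0.1136]
tcp_rot: [3.141, 0.0, 3.12]
contact_force: [-2.4, -0.4, 6.3]
opening: 0.0123
```

```bash
python3 r.py
```

```text
{'clock': 12.2, 'tool_pos': [0.4458, 0.2072, 0.1136], 'tcp_rot': [3.1414, 0.0001, 3.12], 'contact_force': [-2.3569, -0.4106, 6.2749], 'ft_torque': [0.0829, 0.4572, -0.03]} yawdeg 178.76 q7 1.169 tau7 -1.118
```

>>> servo_tool(
  steps=[
    {"gripper": 0,"offset": [0,0,0],"dr": [0,0,0.05]},
    {"gripper": 0,"offset": [0,0,0],"dr": [0,0,0.1]},
    {"gripper": 0,"offset": [0,0,0],"dr": [0,0,0.1]},
  ],
)

```text
clock: 12.5
tool_pos: [0.4458, 0.2073, 0.1136]
tcp_rot: [3.141, -0.0, 3.02]
contact_force: [-1.7, 1.3, 7.1]
opening: 0.0124
```

```bash
python3 r.py
```

```text
{'clock': 12.5, 'tool_pos': [0.4458, 0.2073, 0.1136], 'tcp_rot': [3.1413, -0.0, 3.0201], 'contact_force': [-1.7454, 1.2786, 7.0916], 'ft_torque': [0.2405, 0.5686, -0.0214]} yawdeg 173.04 q7 1.081 tau7 -1.106
```

>>> servo_tool(
  steps=[
    {"gripper": 0,"offset": [0,0,0],"dr": [0,0,0.04]},
    {"gripper": 0,"offset": [0,0,0],"dr": [0,0,0.08]},
    {"gripper": 0,"offset": [0,0,0],"dr": [0,0,0.08]},
  ],
)

```text
clock: 12.8
tool_pos: [0.4458, 0.2073, 0.1136]
tcp_rot: [3.141, 0.0, 2.941]
contact_force: [-1.1, 0.8, 5.7]
opening: 0.0127
```

```bash
python3 r.py
```

```text
{'clock': 12.8, 'tool_pos': [0.4458, 0.2073, 0.1136], 'tcp_rot': [3.1413, 0.0001, 2.9406], 'contact_force': [-1.0584, 0.7554, 5.681], 'ft_torque': [0.2478, 0.3855, -0.1177]} yawdeg 168.48 q7 1.012 tau7 -0.883
```

>>> servo_tool(
  steps=[
    {"gripper": 0,"offset": [0,0,0],"dr": [0,0,0.04]},
    {"gripper": 0,"offset": [0,0,0],"dr": [0,0,0.08]},
    {"gripper": 0,"offset": [0,0,0],"dr": [0,0,0.08]},
  ],
)

```text
clock: 13.1
tool_pos: [0.4458, 0.2073, 0.1135]
tcp_rot: [3.141, 0.0, 2.861]
contact_force: [0.1, 1.2, 4.3]
opening: 0.0125
```

```bash
python3 r.py
```

```text
{'clock': 13.1, 'tool_pos': [0.4458, 0.2073, 0.1135], 'tcp_rot': [3.1415, 0.0001, 2.8614], 'contact_force': [0.0648, 1.2187, 4.3237], 'ft_torque': [0.2701, 0.1705, -0.0108]} yawdeg 163.95 q7 0.942 tau7 -1.051
```

>>> servo_tool(
  steps=[
    {"gripper": 0,"offset": [0,0,0],"dr": [0,0,0.04]},
    {"gripper": 0,"offset": [0,0,0],"dr": [0,0,0.04]},
  ],
)

```text
clock: 13.3
tool_pos: [0.4458, 0.2073, 0.1134]
tcp_rot: [3.141, 0.0, 2.823]
contact_force: [-0.2, 2.4, 1.3]
opening: 0.0123
```

```bash
python3 r.py
```

```text
{'clock': 13.3, 'tool_pos': [0.4458, 0.2073, 0.1134], 'tcp_rot': [3.1415, 0.0001, 2.8226], 'contact_force': [-0.1785, 2.4359, 1.324], 'ft_torque': [0.4736, 0.0979, 0.1789]} yawdeg 161.72 q7 0.909 tau7 -1.123
```

>>> servo_tool(
  steps=[
    {"gripper": 0,"offset": [0,0,0],"dr": [0,0,0.04]},
    {"gripper": 0,"offset": [0,0,0],"dr": [0,0,0.04]},
  ],
)

```text
clock: 13.5
tool_pos: [0.4457, 0.2072, 0.1133]
tcp_rot: [-3.141, -0.0, 2.783]
contact_force: [-0.1, 4.1, -1.1]
opening: 0.0126
```

```bash
python3 r.py
```

```text
{'clock': 13.5, 'tool_pos': [0.4457, 0.2072, 0.1133], 'tcp_rot': [-3.1415, -0.0001, 2.7832], 'contact_force': [-0.0901, 4.0634, -1.1288], 'ft_torque': [0.6785, 0.005, 0.3802]} yawdeg 159.47 q7 0.874 tau7 -1.293
```

Wedging felt at ~34° of turn. Holding still to read.

>>> servo_tool(
  steps=[
    {"gripper": 0,"offset": [0,0,0],"dr": [0,0,0]},
    {"gripper": 0,"offset": [0,0,0],"dr": [0,0,0]},
    {"gripper": 0,"offset": [0,0,0],"dr": [0,0,0]},
  ],
)

```text
clock: 13.8
tool_pos: [0.4457, 0.2072, 0.1133]
tcp_rot: [-3.142, -0.0, 2.783]
contact_force: [-0.6, 5.1, -2.9]
opening: 0.0122
```

```bash
python3 r.py
```

```text
{'clock': 13.8, 'tool_pos': [0.4457, 0.2072, 0.1133], 'tcp_rot': [-3.1416, -0.0002, 2.7829], 'contact_force': [-0.5885, 5.1188, -2.9445], 'ft_torque': [1.1973, -0.0166, 0.3632]} yawdeg 159.45 q7 0.874 tau7 -0.378
```

>>> servo_tool(
  steps=[
    {"gripper": 0,"offset": [0,0,0],"dr": [0,0,0]},
  ],
)

```text
clock: 13.9
tool_pos: [0.4457, 0.2072, 0.1133]
tcp_rot: [-3.142, -0.0, 2.783]
contact_force: [0.0, 6.0, -4.5]
opening: 0.0128
```

```bash
python3 r.py
```

```text
{'clock': 13.9, 'tool_pos': [0.4457, 0.2072, 0.1133], 'tcp_rot': [-3.1415, -0.0002, 2.7826], 'contact_force': [0.0241, 5.9745, -4.4586], 'ft_torque': [1.2658, 0.0497, 0.4176]} yawdeg 159.43 q7 0.874 tau7 -0.395
```

Moment rise ≈0.40–0.45 N·m held still: firmly tight, no further turning. Letting go.

>>> servo_tool(
  steps=[
    {"gripper": 0.5,"offset": [0,0,0],"dr": [0,0,0]},
    {"gripper": 0.7,"offset": [0,0,0],"dr": [0,0,0]},
    {"gripper": 0.9,"offset": [0,0,0],"dr": [0,0,0]},
    {"gripper": 0.9,"offset": [0,0,0],"dr": [0,0,0]},
    {"gripper": 0.9,"offset": [0,0,0],"dr": [0,0,0]},
    {"gripper": 0.9,"offset": [0,0,0],"dr": [0,0,0]},
  ],
)

```text
clock: 14.5
tool_pos: [0.4458, 0.2069, 0.1134]
tcp_rot: [-3.141, 0.0, 2.782]
contact_force: [-0.0, -0.2, -0.6]
opening: 0.077
```

```bash
python3 r.py
python3 - <<'E'
from h import *
import json
s=st()
json.dump({k:list(s[k]) for k in("tool_pos","tcp_rot")},open("w7.json","w"))
cv2.imwrite("pics/w7.png",manip.snapshot("wrist"))
E
```

```text
{'clock': 14.5, 'tool_pos': [0.4458, 0.2069, 0.1134], 'tcp_rot': [-3.1415, 0.0, 2.7817], 'contact_force': [-0.0485, -0.2118, -0.6061], 'ft_torque': [0.0172, 0.0037, -0.004]} yawdeg 159.38 q7 0.873 tau7 0.0
```

View pics/w7.png

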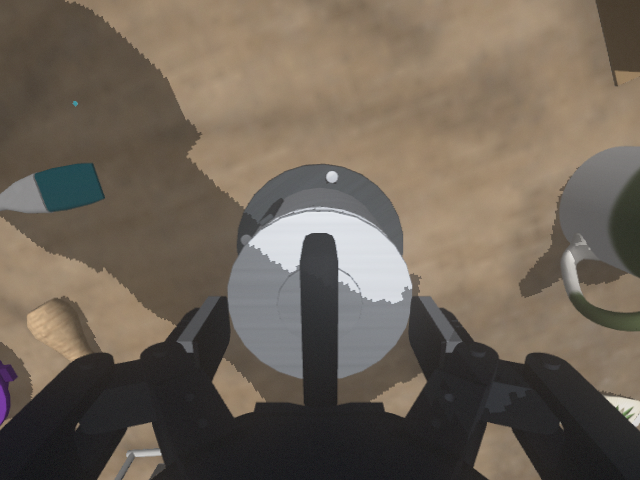

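The bar stayed at the turned angle, upright between open fingers (col 320). Retreating straight up.

>>> servo_tool(
  steps=[
    {"gripper": 0.9,"offset": [0,0,-1],"dr": [0,0,0]},
    {"gripper": 0.9,"offset": [0,0,-4],"dr": [0,0,0]},
    {"gripper": 0.9,"offset": [0,0,-8],"dr": [0,0,0]},
    {"gripper": 0.9,"offset": [0,0,-12],"dr": [0,0,0]},
    {"gripper": 0.9,"offset": [0,0,-15],"dr": [0,0,0]},
    {"gripper": 0.9,"offset": [0,0,-15],"dr": [0,0,0]},
    {"gripper": 0.9,"offset": [0,0,-15],"dr": [0,0,0]},
  ],
)

```text
clock: 15.25
tool_pos: [0.4459, 0.2071, 0.2641]
tcp_rot: [3.14, 0.001, 2.782]
contact_force: [0.2, 0.3, -0.3]
opening: 0.0771
```

```bash
python3 r.py
python3 - <<'E'
from h import *
s=st()
im=manip.snapshot("wrist");cv2.imwrite("pics/w8.png",im)
cv2.imwrite("pics/s8.png",manip.snapshot("side"))
cm=cal("wrist",s);p=s["tool_pos"]
E
```

```text
{'clock': 15.25, 'tool_pos': [0.4459, 0.2071, 0.2641], 'tcp_rot': [3.1404, 0.0007, 2.7819], 'contact_force': [0.1836, 0.2674, -0.3252], 'ft_torque': [-0.0027, -0.0034, 0.0263]} yawdeg 159.39 q7 0.78 tau7 -0.079
```

View pics/w8.png

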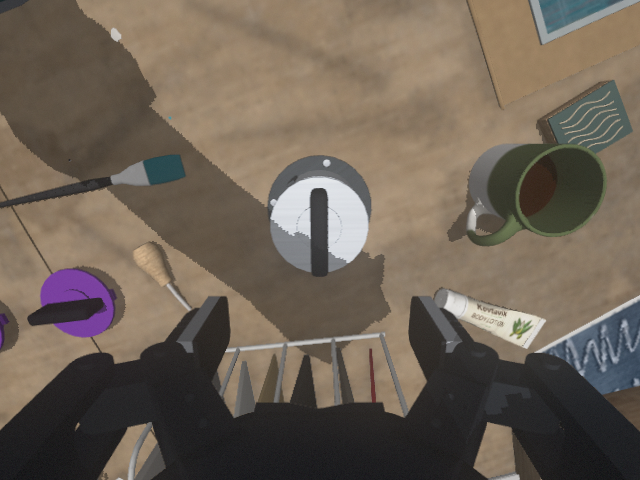

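View pics/s8.png

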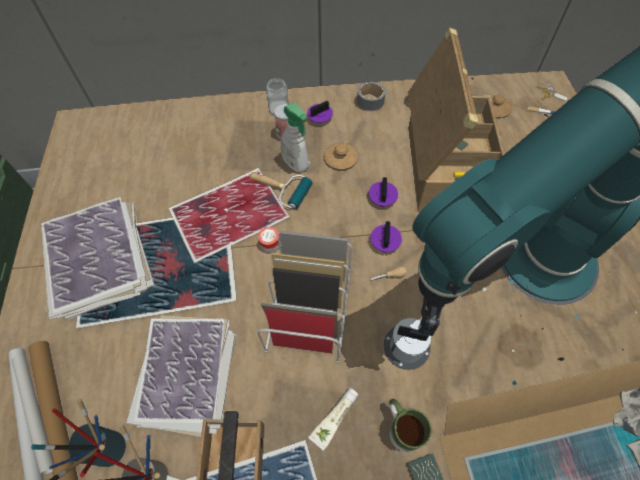

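The wrist view shows the cover seated level on the pot with its bar at (319,232). In the side view all bystanders are where they were.

```bash
python3 -c "
from rig import manip
print(manip.hand_in())"
```

```text
the job is handed in; nothing more can be done
None
```

The ink pot is closed and tight, and I handed the job in after about 15.3 s on the robot's clock.

I gripped the aluminium cover by its bar and lowered it so the lugs went through the gaps without catching. I pressed it onto the plate, which bottomed at about 10.5 N, and turned it clockwise. It wedged at 34–37° of turn. I then let go and pulled the arm straight up.

**Checks that passed:**
- The turning moment held near −0.04 N·m and then rose within about 5°.
- After letting go, the bar stayed at its turned angle and the tool read no force or moment.
- The last pictures show the cover seated level on the pot and the other things where they were.

**Checks that disagreed:**
- With the arm held still, the moment rise read 0.41–0.46 N·m, above the 0.25–0.35 asked for. By the stated 0.01 N·m per N this suggests a clamp of roughly 40–46 N, still under the 50 N limit. It crept up a little while I held still, so I let go without turning further.
- Just before the cover wedged, the push fell to about 8 N, and it dropped further as the ramps took over.
- A side force of up to 6 N also showed at the tool while the cover was wedged.

I could not measure the clamping force after letting go.

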